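# Tip an ampoule cassette up onto the tray and slide its notch over the key

### The arm

A 7-joint arm with a two-finger parallel gripper is mounted at the origin on the work surface. World frame = base frame: x ahead of the robot, y to its left, z up, the work surface at z = 0. Lengths are in m, angles in rad, forces in N, time in s.
With the tool pointing down it reaches from about 0.425 to 0.925 m from the base axis. Payload 6.8 kg.
Tool frame: the origin (TCP) lies between the finger pads; the fingertips stand finger_overhang ahead of it and the grasp point (between the pads) lies 6 mm ahead of it (finger_overhang is the distance from the TCP to the fingertips, in m); z points along the fingers, y is the line along which they close (so a half turn about z gives the same grasp; the last joint's range is limited). The gripper opens to 85 mm and grips with 20 to 120 N. Pads are 22 mm wide; open, the fingers measure 114 mm over their backs; the gripper's body (76 mm by 85 mm) begins 54 mm behind the grasp point. The pads swing forward as they close: fully open they stand 13 mm farther back than shut.
Start: joints at [1.15, 0.477, 0.022, 1.555, -0.011, 1.109, -0.083], TCP at [0.208, -0.642, 0.256] pointing down, gripper open.
Joint ranges: [-2.96, 2.96], [-0.34, 2.1], [-1.41, 1.46], [0.24, 2.44], [-1.37, 4.51], [0.17, 1.92], [-2.96, 2.96]. Speed limits (rad/s): [2.39, 2.39, 3.14, 3.14, 3.14, 3.14, 3.14].

### API

Orientations are given as a unit quaternion [w, x, y, z].
In Python, from station import * gives the robot as it stands.
- The arm moves only by the tool drive_tool, never from a script. Its argument "increments" is a list of rows, each an object of numbers: "claw": the finger opening in m, from 0 to 0.0854; "dx", "dy", "dz": the shift along the tool's x, y, z in m; "wx", "wy", "wz": the turn, a rotation vector about the tool's x, y, z in degrees. A call has 1 to 20 rows; each row shifts and turns the commanded pose from where the row before left it, along the tool's axes as they then stand; what a row does not reach is not made up. A row lasts 1/8 s, in which the tool goes at most 62.5 mm and 10.7 degrees, less where a joint would pass 70% of its speed; a pose out of reach is approached as far as the arm can. A call with a gripper value outside its range is refused whole. The fingers move at their own pace and stop on an object; "newtons" is the grip in N (left out, the last holds). Time passes only in rows, so rows that do not move let the fingers close. It gives the time, the measured TCP pose, the force, the opening and the grip force at its end, in the units of the state.
- get_obs(): the state, without advancing time (a new reading comes with each control period).
- read_camera(name): name is "scene" or "top"; returns (picture, depth): 480x640x3 uint8, red, green, blue; 480x640 float32, m along the optical axis (not along the pixel's ray), 0 where there is no reading.
- calibration(name): a dict with "intrinsics" (3x3 intrinsics, pixels), "R" (3x3) and "t" (3): a world point X has camera coordinates R X + t. Camera axes: x right, y down, z forward; pixel columns grow to the right and rows downward; lengths in m; the calibration is good to about 2 mm. A picture is of the moment at which its call begins. calibration takes no time and is no camera call.
- hand_in(): hands the job in; it is judged then, once.
The state is a dict: "t": time; "q": joint angles; "joint_vel": joint speeds; "joint_torque": joint torques, N m; "eef_pos": TCP position; "tool_rot": TCP orientation; "contact_force": force on the tool from outside, world axes, zero at the start; "torque": the same for the moment, N m; "gripper_width": opening from 0.0 (shut) to 1.0 (fully open); "grasp_force": force on a finger pad.
Only numpy, scipy, OpenCV 4.12 (cv2) and the standard library are available. Lean on these libraries where they do the work, as an engineer would, in place of code of your own. Each camera call takes 0.05 s, during which the arm holds its last target. There are 200 camera calls.

### The job

The ampoule cassette is lying on its back. Tip it up a quarter turn over the near edge of the lower steel tray so that it stands upright on the tray, lid up, then slide it fully home against the tray's stop lip with the notch in its foot over the tray's key, and let go. There is glass inside: handle it gently, never turn it upside down or let it drop, and leave the things around it in place.

Things in the scene. Friction and masses are not known exactly. Their poses are not given: they have to be found in the camera images.
- cassette_center (a point): Centre of the loose ampoule cassette, a closed white box, 0.25 to 0.5 kg, with ampoules behind a clear window. Own axes: x from foot face (-35 mm) to grey lid face (+35), y its width (+-55), z from plain back (-38) to window front (+38). It starts lying on its back on the table, window up, foot towards the tray (within 0.5 rad). Standing, x points up and it is 70 mm tall.
- notch (a point): Middle of the mouth of the notch in the cassette's foot, on the edge between foot face and window front (20 mm to +y of the cassette's middle; same axes as cassette_center). The notch is 20 mm wide, 13 mm deep into the foot, open at the window front and runs 46 mm back from there.
- tray: Lower steel tray, fixed to the table: 122 mm (x) by 200 (y), flat deck 14 mm above the table. Origin: centre of its underside, on the table; z up, x away from the cassette's start side. Near edge (a 14 mm step) at x = -61 mm. Stop lip along the far edge, 8 mm above the deck, near face at x = +53. Home for the standing cassette: its centre at tray x = +15, 49 mm above the table.
- key: Steel key fixed on the tray's deck: rib 40 mm long, 16 wide, 10 high, axes parallel to the tray's. Origin: centre of its underside, on the deck, at tray x = +33 mm; its place along tray y varies. Far end at the lip; the near 17 mm taper to a rounded nose at x = -20. With the notch over the key the cassette's centre is at key y = +20 mm (cassette y then along -y of the key).
- bottle_tall: Bystander: amber bottle with a cap, 64 mm across, 150 mm tall, origin at the centre of its underside.
- bottle_short: Bystander: amber bottle with a cap, 60 mm across, 120 mm tall, origin at the centre of its underside.
- vial_a: Bystander: glass vial, 28 mm across, 55 mm tall, origin at the centre of its underside.
- vial_b: Bystander: second glass vial, 28 mm across, 55 mm tall, origin at the centre of its underside.
- carton: Bystander: paper carton 70 x 130 x 55 mm, origin at the centre of its underside.
- dish: Bystander: round steel dish, 100 mm across, 30 mm tall, origin at the centre of its underside.
- cup: Bystander: clear plastic cup, 70 mm across, 70 mm tall, origin at the centre of its underside.

How it is judged:
By the outcome, as a careful person would: the job done as asked, in the order asked, and still so for the second after the job is handed in, with the robot touching nothing.
It also fails if it takes over 72 s, if anything falls off the work surface, if the arm or the gripper's body presses on something with over 40 N, if the wrist force passes 120 N, or if a joint passes its speed limit or range.

## Working session

There is one attempt and no reset: what is moved stays moved. The work goes in short steps, Python scripts to look and compute and a tool call to move; the robot and the scene stay as the last step left them, time stands still between calls to the robot, and variables do not carry over. Pictures are saved under pics/ and viewed, at most 10 in all, crops included, and the job is handed in when it is done.

Besides the shell and the picture viewer there is one more tool, called after ">>>" as name([rows], argument=value, ...), one row to a line, values as JSON. drive_tool: Moves the arm, as the interface text tells. Its arguments: {"type":"object","properties":{"increments":{"type":"array","items":{"type":"object","properties":{"claw":{"type":"number"},"dx":{"type":"number"},"dy":{"type":"number"},"dz":{"type":"number"},"wx":{"type":"number"},"wy":{"type":"number"},"wz":{"type":"number"}}}},"newtons":{"type":"number"}},"required":["increments"]}

```bash
ls; mkdir -p pics; python3 - <<'E'
from station import *
import cv2,numpy as np
o=get_obs();print(o)
for n in("scene","top"):
    p,d=read_camera(n);cv2.imwrite(f"pics/{n}0.png",p[:,:,::-1]);np.save(f"pics/{n}0.npy",d)
    print(n,calibration(n))
E
```

```text
pics
{'t': 0.0, 'q': array([ 1.14988994,  0.4778207 ,  0.02232392,  1.55647797, -0.01150088,
        1.10930081, -0.08311009]), 'joint_vel': array([ 0.00028145, -0.00021416,  0.00228129,  0.00010276,  0.00148943,
       -0.00168553, -0.00050306]), 'joint_torque': array([-1.73717017e-04, -5.96457839e+01,  1.60796955e+00, -2.81199503e+01,
        1.24835019e-02,  9.23757761e-03, -7.82318892e-06]), 'eef_pos': array([ 0.2075418 , -0.64171078,  0.25530037]), 'tool_rot': array([-9.15302652e-04,  9.87791558e-01,  1.55778546e-01, -2.11595079e-04]), 'contact_force': array([-0.57060897,  0.22945566,  0.53118531]), 'torque': array([-0.05676051,  0.00416724, -0.00846413]), 'grasp_force': 0.0, 'gripper_width': 1.002891364805625}
scene {'intrinsics': array([[461.76808437,   0.        , 322.21912228],
       [  0.        , 461.76808437, 240.04604199],
       [  0.        ,   0.        ,   1.        ]]), 'R': array([[-0.25849739,  0.96588811, -0.01546794],
       [ 0.73230222,  0.18549059, -0.65523027],
       [-0.63000997, -0.18070253, -0.75527084]]), 't': array([ 0.16262908, -0.39103542,  1.45633248])}
top {'intrinsics': array([[542.83516878,   0.        , 322.58188684],
       [  0.        , 542.83516878, 238.764394  ],
       [  0.        ,   0.        ,   1.        ]]), 'R': array([[-4.17565426e-04, -9.99997836e-01,  2.03792074e-03],
       [-9.92518241e-01,  1.65619019e-04, -1.22096329e-01],
       [ 1.22095727e-01, -2.07365671e-03, -9.92516163e-01]]), 't': array([-0.0073197 ,  0.64735467,  1.33405893])}
```

View pics/scene0.png

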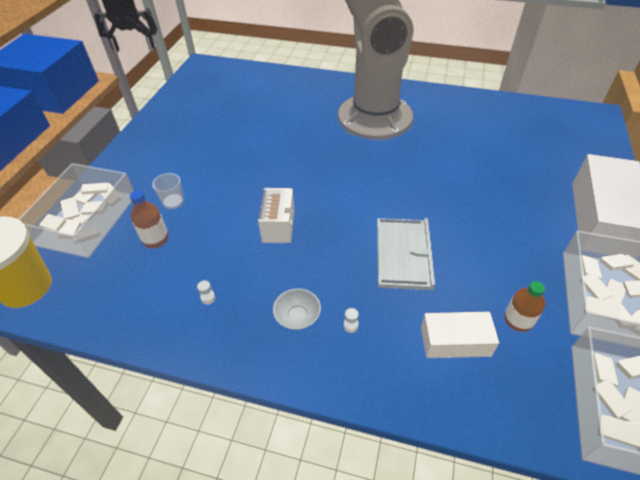

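View pics/top0.png

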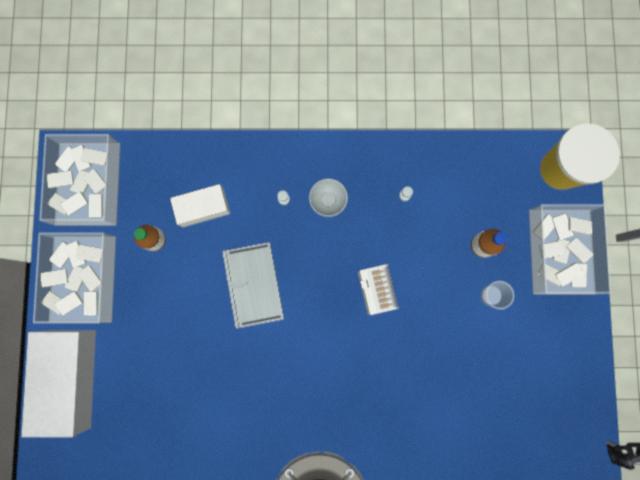

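The top view shows the tray at about (253,285), with its lip on the left and the key at (240,286). The cassette is at (378,290) with its window up, its foot facing left and the notch at about (365,284). I'll enlarge both.

```bash
python3 - <<'E'
import cv2,numpy as np
t=cv2.imread("pics/top0.png");s=cv2.imread("pics/scene0.png")
a=cv2.resize(t[230:340,210:410],None,fx=4,fy=4,interpolation=cv2.INTER_CUBIC)
cv2.imwrite("pics/c0.png",a)
b=cv2.resize(s[175:300,250:450],None,fx=4,fy=4,interpolation=cv2.INTER_CUBIC)
cv2.imwrite("pics/c1.png",b)
E
```

```text
(no output)
```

View pics/c0.png

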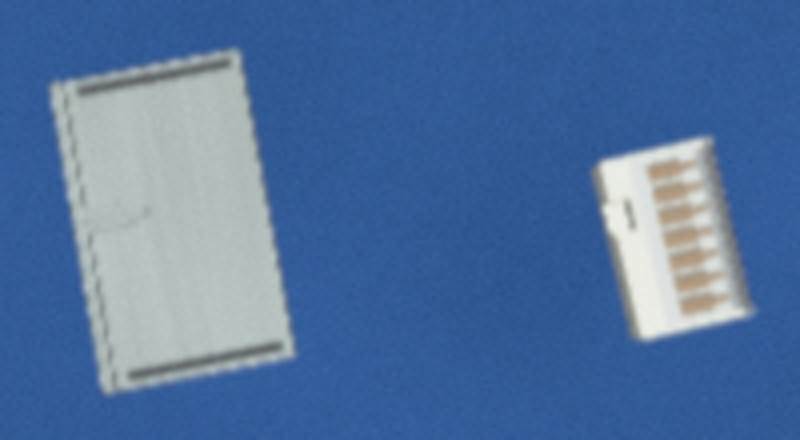

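View pics/c1.png

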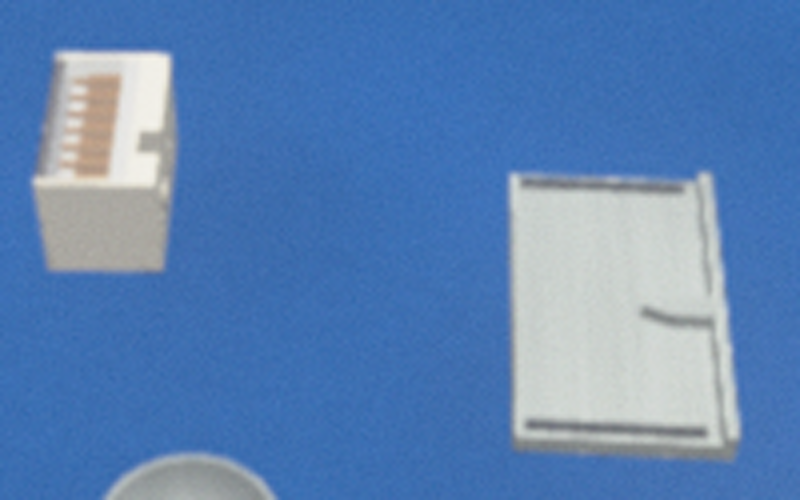

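The crops show tray corners in the top crop at (52,84), (239,50), (293,356) and (106,393), with the key's side edge from (92,229) to the nose at (150,209). The cassette's window-face corners are at (597,161), (712,138), (752,314) and (640,340), and its notch at (612,205) faces the tray. Next I'll fit poses to the corners in both views and check them against depth.

```bash
cat > h.py <<'E'
from station import *
import numpy as np,cv2
from scipy.optimize import least_squares
from scipy.spatial.transform import Rotation as Ro
C={n:calibration(n) for n in("top","scene")}
def proj(n,X):
    c=C[n];p=(np.asarray(X)@c["R"].T+c["t"])@c["intrinsics"].T;return p[:,:2]/p[:,2:]
def cloud(n,d):
    c=C[n];v,u=np.mgrid[:480,:640];k=np.linalg.inv(c["intrinsics"])
    P=np.stack([u,v,np.ones_like(u)],-1)@k.T*d[...,None];return (P-c["t"])@c["R"]
def place(p,L):   # planar pose x,y,yaw
    c,s=np.cos(p[2]),np.sin(p[2]);L=np.asarray(L,float)
    return np.c_[p[0]+c*L[:,0]-s*L[:,1],p[1]+s*L[:,0]+c*L[:,1],L[:,2]]
off={"top":(210,230),"scene":(250,175)}
def fit(obs,x0):
    f=lambda p:np.concatenate([(proj(n,place(p,np.array(L)/1e3))-((np.array(U)+.5)/4-.5+off[n])).ravel() for n,L,U in obs])
    r=least_squares(f,x0,loss="soft_l1");return r.x,f(r.x)
E
python3 - <<'E'
from h import *
import numpy as np
np.set_printoptions(precision=4,suppress=True,linewidth=150)
T=[("top",[(-61,-100,14),(-61,100,14),(61,-100,22),(61,100,22)],[(239,50),(293,356),(52,84),(106,393)]),
 ("scene",[(-61,100,14),(-61,-100,14),(61,100,22),(61,-100,22)],[(512,174),(514,440),(710,172),(739,440)])]
K=[("top",[(-35,55,76),(-35,-55,76),(35,55,76),(35,-55,76)],[(597,161),(640,340),(712,138),(752,314)]),
 ("scene",[(35,-55,76),(-35,-55,76),(-35,55,76),(35,55,76),(35,55,0),(-35,55,0)],[(57,52),(170,53),(162,187),(36,182),(48,271),(163,271)])]
for nm,o,x0 in(("tray",T,[.55,.17,1.4]),("cass",K,[.5,-.1,-1.4])):
    print(nm,*fit(o,x0))
    for k in o: print(k[0],fit([k],x0)[0])
tp=fit(T,[.55,.17,1.4])[0]
for n in("top","scene"):
    P=cloud(n,np.load(f"pics/{n}0.npy"))
    c,s=np.cos(tp[2]),np.sin(tp[2]);q=P[...,:2]-tp[:2];a=q@[c,s];b=q@[-s,c];z=P[...,2]
    m=(abs(a)<.08)&(abs(b)<.12)
    dk=m&(a<0.005)&(a>-.055)&(abs(b)<.09);z0=np.median(z[dk]);print(n,"deck z",z0,z[dk].std())
    k=(a>.02)&(a<.047)&(abs(b)<.08)&(z>z0+.005);print("key n",k.sum(),"b med/min/max",np.median(b[k]),b[k].min(),b[k].max())
    cz=(z>.06)&(z<.1)&(np.hypot(P[...,0]-.5,P[...,1]+.1)<.15);p=P[cz];print("cass n",cz.sum(),p.mean(0))
    r=cv2.minAreaRect((p[:,:2]*1e3).astype(np.float32));print(r)
    r=cv2.minAreaRect((P[(z>.01)&(z<.03)&(abs(a)<.12)&(abs(b)<.15)][:,:2]*1e3).astype(np.float32));print("tray",r)
# key edge from image lines
def back(n,uv,z):
    c=C[n];uv=(np.array(uv)+.5)/4-.5+off[n];d=np.linalg.inv(c["intrinsics"])@[*uv,1];d=c["R"].T@d;o=-c["R"].T@c["t"]
    X=o+d*(z-o[2])/d[2];q=X[:2]-tp[:2];return [q@[c_,s_] for c_,s_ in((np.cos(tp[2]),np.sin(tp[2])),(-np.sin(tp[2]),np.cos(tp[2])))]
for n,uv in(("top",(92,229)),("top",(110,227)),("top",(128,222)),("top",(150,209)),("scene",(705,321)),("scene",(690,321)),("scene",(670,318)),("scene",(645,312))): print(n,uv,back(n,uv,.019))
E
```

```text
tray [0.534  0.1714 1.7617] [-0.3669 -0.7474  0.2229 -0.2389 -0.8957 -0.6105 -1.0206 -0.0785 -0.6167 -0.3901 -0.4839 -1.2413  0.0113 -0.1389 -0.0752 -0.6655]
top [0.5329 0.17   1.7609]
scene [0.5357 0.1723 1.7635]
cass [ 0.5197 -0.1426 -1.3455] [-0.0119  0.2763 -0.2373 -0.2292 -0.9709 -0.3624 -0.1875 -0.2501 -0.0921 -0.0125  0.062   0.1137 -1.7106 -0.7324 -0.5305  0.0398  0.241  -0.6583
  0.2617 -0.1573]
top [ 0.5194 -0.1434 -1.3549]
scene [ 0.5204 -0.1419 -1.3399]
top deck z 0.012768819706916458 0.002930731472137574
key n 95 b med/min/max -0.007046655834613659 -0.0700567488151473 0.07969960624628275
cass n 1272 [ 0.5195 -0.1445  0.0741]
((520.28369140625, -143.7743377685547), (109.92794799804688, 70.5981216430664), 13.013139724731445)
tray ((534.01806640625, 171.54620361328125), (200.11038208007812, 122.75853729248047), 10.74615478515625)
scene deck z 0.013020627385190154 0.0015325490343064475
key n 72 b med/min/max -0.012197994777513373 -0.021048871363226192 -0.0029649155239653215
cass n 1103 [ 0.5279 -0.14    0.0733]
((521.7991333007812, -142.4974365234375), (116.09676361083984, 71.27906036376953), 12.702471733093262)
tray ((535.4898071289062, 173.27146911621094), (203.779541015625, 122.22261047363281), 10.8026123046875)
top (92, 229) [np.float64(0.05012288112871546), np.float64(-0.0023519097547239076)]
top (110, 227) [np.float64(0.03868587629873085), np.float64(-0.001426812295030654)]
top (128, 222) [np.float64(0.02691847857593586), np.float64(-0.0023736215368673733)]
top (150, 209) [np.float64(0.011768445100607716), np.float64(-0.00783499136259667)]
scene (705, 321) [np.float64(0.04960864869286679), np.float64(-0.016679595459228008)]
scene (690, 321) [np.float64(0.04104334903507843), np.float64(-0.01717686474014609)]
scene (670, 318) [np.float64(0.029759667834820577), np.float64(-0.015605315660851708)]
scene (645, 312) [np.float64(0.015696417464370158), np.float64(-0.011948378798733325)]
```

```bash
cat >> h.py <<'E'
tp=np.array([.534,.1714,1.7617])
def tray(P):
    c,s=np.cos(tp[2]),np.sin(tp[2]);q=np.asarray(P)[...,:2]-tp[:2];return q@[c,s],q@[-s,c]
E
python3 - <<'E'
from h import *
import station
print([n for n in dir(station) if not n.startswith('__')], getattr(station,'finger_overhang',None))
for n in("top","scene"):
    F=[read_camera(n) for _ in range(8)]
    D=np.array([f[1] for f in F]);D[D==0]=np.nan;d=np.nanmedian(D,0)
    cv2.imwrite(f"pics/{n}_avg.png",np.mean([f[0] for f in F],0)[:,:,::-1])
    P=cloud(n,d);a,b=tray(P);z=P[...,2]
    dk=(a<0.005)&(a>-.055)&(abs(b)<.09);z0=np.median(z[dk]);print(n,z0,z[dk].std())
    for lo,hi in((.028,.036),(.036,.046)):
        k=(a>lo)&(a<hi)&(abs(b)<.06)&(z>z0+.005);print(k.sum(),np.median(b[k]),np.percentile(b[k],[5,95]))
    e=(z>z0-.006)&(z<z0+.02)&(abs(a)<.1)&(abs(b)<.13);print("b range",np.percentile(b[e],[.5,99.5]))
E
```

```text
['PlanningError', 'calibration', 'finger_overhang', 'get_obs', 'hand_in', 'read_camera'] 0.025
top 0.0128020984440593 0.0011578685923434688
21 -0.008168753011485137 [-0.01611338 -0.0010764 ]
26 -0.00914465153905966 [-0.0159783  -0.00230909]
b range [-0.0987977   0.09897876]
scene 0.013009479314296909 0.0006623707270163501
23 -0.012371523041880673 [-0.01814277 -0.00350609]
32 -0.01115927852335533 [-0.01806815 -0.00312539]
b range [-0.10144574  0.09700396][ WARN:0@4.138] global loadsave.cpp:1063 imwrite_ Unsupported depth image for selected encoder is fallbacked to CV_8U.
```

>>> drive_tool([
  {"claw":0.0854,"dx":0.0316,"dy":-0.0271,"dz":0.004},
  {"dx":0.0316,"dy":-0.0271,"dz":0.004},
  {"dx":0.0316,"dy":-0.0271,"dz":0.004},
  {"dx":0.0316,"dy":-0.0271,"dz":0.004},
  {"dx":0.0316,"dy":-0.0271,"dz":0.004},
  {"dx":0.0316,"dy":-0.0271,"dz":0.004},
  {"dx":0.0316,"dy":-0.0271,"dz":0.004},
  {"dx":0.0316,"dy":-0.0271,"dz":0.004},
  {"dx":0.0316,"dy":-0.0271,"dz":0.004},
  {"dx":0.0316,"dy":-0.0271,"dz":0.004},
  {"dx":0.0316,"dy":-0.0271,"dz":0.004},
  {"dx":0.0316,"dy":-0.0271,"dz":0.004},
  {"dx":0.0316,"dy":-0.0271,"dz":0.004},
  {"dx":0.0316,"dy":-0.0271,"dz":0.004},
  {"wz":5.4},
  {},
  {},
])

```text
schema error: expected keys claw, dx, dy, dz, wx, wy, wz
```

```bash
cat >> h.py <<'E'
np.set_printoptions(precision=4,suppress=True,linewidth=150)
def pose():
    o=get_obs();w,x,y,z=o["tool_rot"];return o["eef_pos"],Ro.from_quat([x,y,z,w]),o
def R_down(ay,tilt=0):
    """tool y at world angle ay, z down; then tilted about the world horizontal axis perpendicular to y (degrees, + tips point along -y)"""
    y=np.array([np.cos(ay),np.sin(ay),0]);z=np.array([0,0,-1.]);x=np.cross(y,z)
    return Ro.from_rotvec(np.radians(tilt)*x)*Ro.from_matrix(np.c_[x,y,z])
def to(p,R=None):
    p0,R0,o=pose();print("t",o["t"],"pos",p0,"F",o["contact_force"],"w",o["gripper_width"],"g",o["grasp_force"]);
    print("shift mm (tool now)",R0.inv().apply(np.array(p)-p0)*1e3)
    if R is not None: print("turn deg",np.degrees((R0.inv()*R).as_rotvec()))
E
python3 -c "
from h import *
to([.512,-.1447,.055],R_down(-1.352))"
```

```text
t 0.9 pos [ 0.2078 -0.6422  0.2563] F [-0.8983  0.6082  0.1563] w 1.0050113079492276 g 0.0
shift mm (tool now) [ 442.5764 -379.762   201.3225]
turn deg [ 0.0025 -0.0027  5.3905]
```

>>> drive_tool([
  {"claw":0.0854,"dx":0.0402,"dy":-0.0345,"dz":0.005,"wx":0,"wy":0,"wz":0},
  {"claw":0.0854,"dx":0.0402,"dy":-0.0345,"dz":0.005,"wx":0,"wy":0,"wz":0},
  {"claw":0.0854,"dx":0.0402,"dy":-0.0345,"dz":0.005,"wx":0,"wy":0,"wz":0},
  {"claw":0.0854,"dx":0.0402,"dy":-0.0345,"dz":0.005,"wx":0,"wy":0,"wz":0},
  {"claw":0.0854,"dx":0.0402,"dy":-0.0345,"dz":0.005,"wx":0,"wy":0,"wz":0},
  {"claw":0.0854,"dx":0.0402,"dy":-0.0345,"dz":0.005,"wx":0,"wy":0,"wz":0},
  {"claw":0.0854,"dx":0.0402,"dy":-0.0345,"dz":0.005,"wx":0,"wy":0,"wz":0},
  {"claw":0.0854,"dx":0.0402,"dy":-0.0345,"dz":0.005,"wx":0,"wy":0,"wz":0},
  {"claw":0.0854,"dx":0.0402,"dy":-0.0345,"dz":0.005,"wx":0,"wy":0,"wz":0},
  {"claw":0.0854,"dx":0.0402,"dy":-0.0345,"dz":0.005,"wx":0,"wy":0,"wz":0},
  {"claw":0.0854,"dx":0.0402,"dy":-0.0345,"dz":0.005,"wx":0,"wy":0,"wz":0},
  {"claw":0.0854,"dx":0,"dy":0,"dz":0.03,"wx":0,"wy":0,"wz":5.4},
  {"claw":0.0854,"dx":0,"dy":0,"dz":0.03,"wx":0,"wy":0,"wz":0},
  {"claw":0.0854,"dx":0,"dy":0,"dz":0,"wx":0,"wy":0,"wz":0},
  {"claw":0.0854,"dx":0,"dy":0,"dz":0,"wx":0,"wy":0,"wz":0},
])

```text
t: 2.78
eef_pos: [0.5123, -0.1454, 0.1423]
tool_rot: [0.0, 0.994, 0.109, 0.001]
contact_force: [-0.1, -0.0, -0.5]
gripper_width: 1.002
grasp_force: 0.0
```

```bash
python3 -c "
from h import *
to([.512,-.1447,.055],R_down(-1.352))"
```

```text
t 2.775 pos [ 0.5123 -0.1454  0.1423] F [-0.0716 -0.0051 -0.4549] w 1.0017452772665785 g 0.0
shift mm (tool now) [-0.2596 -0.7729 87.2924]
turn deg [ 0.0285 -0.0655 -0.0316]
```

>>> drive_tool([
  {"claw":0.0854,"dx":0,"dy":-0.0007,"dz":0.03,"wx":0,"wy":0,"wz":0},
  {"claw":0.0854,"dx":0,"dy":0,"dz":0.03,"wx":0,"wy":0,"wz":0},
  {"claw":0.0854,"dx":0,"dy":0,"dz":0.02,"wx":0,"wy":0,"wz":0},
  {"claw":0.0854,"dx":0,"dy":0,"dz":0.007,"wx":0,"wy":0,"wz":0},
  {"claw":0.066,"dx":0,"dy":0,"dz":0,"wx":0,"wy":0,"wz":0},
  {"claw":0.066,"dx":0,"dy":0,"dz":0,"wx":0,"wy":0,"wz":0},
  {"claw":0.066,"dx":0,"dy":0,"dz":0,"wx":0,"wy":0,"wz":0},
  {"claw":0.066,"dx":0,"dy":0,"dz":0,"wx":0,"wy":0,"wz":0},
  {"claw":0.066,"dx":0,"dy":0,"dz":0,"wx":0,"wy":0,"wz":0},
], newtons=25)

```text
t: 3.9
eef_pos: [0.5123, -0.1448, 0.0554]
tool_rot: [0.0, 0.994, 0.109, 0.001]
contact_force: [-0.8, -1.7, 6.7]
gripper_width: 0.817
grasp_force: 30.8
```

```bash
python3 -c "
from h import *
ex=np.array([np.cos(tp[2]),np.sin(tp[2])]);ey=np.array([-ex[1],ex[0]])
# cassette now at gripper centre with y_c offset +8mm
yc=tp[2]-np.pi
ctr=tp[:2]+ex*-.098+ey*.011; tc=ctr+ey*.008
print(ctr,tc)
to([*tc,.061],R_down(yc))"
```

```text
[0.5418 0.0731] [0.5339 0.0716]
t 3.9 pos [ 0.5123 -0.1448  0.0554] F [-0.7798 -1.6506  6.6901] w 0.816949477361735 g 30.808035135269165
shift mm (tool now) [  67.9795 -206.581    -5.7336]
turn deg [ 0.0572 -0.0902  1.5584]
```

>>> drive_tool([
  {"claw":0.066,"dx":0,"dy":0,"dz":-0.004,"wx":0,"wy":0,"wz":0},
  {"claw":0.066,"dx":0,"dy":0,"dz":-0.004,"wx":0,"wy":0,"wz":0},
  {"claw":0.066,"dx":0.004,"dy":-0.012,"dz":0,"wx":0,"wy":0,"wz":0.8},
  {"claw":0.066,"dx":0.009,"dy":-0.027,"dz":0,"wx":0,"wy":0,"wz":0.8},
  {"claw":0.066,"dx":0.011,"dy":-0.034,"dz":0,"wx":0,"wy":0,"wz":0},
  {"claw":0.066,"dx":0.011,"dy":-0.034,"dz":0,"wx":0,"wy":0,"wz":0},
  {"claw":0.066,"dx":0.011,"dy":-0.034,"dz":0,"wx":0,"wy":0,"wz":0},
  {"claw":0.066,"dx":0.009,"dy":-0.027,"dz":0,"wx":0,"wy":0,"wz":0},
  {"claw":0.066,"dx":0.004,"dy":-0.014,"dz":0,"wx":0,"wy":0,"wz":0},
  {"claw":0.066,"dx":0.003,"dy":-0.009,"dz":0,"wx":0,"wy":0,"wz":0},
  {"claw":0.066,"dx":0,"dy":0,"dz":0,"wx":0,"wy":0,"wz":0},
  {"claw":0.066,"dx":0,"dy":0,"dz":0,"wx":0,"wy":0,"wz":0},
], newtons=25)

```text
t: 5.4
eef_pos: [0.5353, 0.0536, 0.0622]
tool_rot: [0.0, 0.996, 0.094, -0.0]
contact_force: [0.4, -0.4, -3.6]
gripper_width: 0.815
grasp_force: 30.0
```

```bash
python3 -c "
from h import *
to([.5339,.0716,.055],R_down(tp[2]-np.pi))
ims=[]
for n in ('top','scene'):
    p,d=read_camera(n);P=cloud(n,d);z=P[...,2];m=(z>.06)&(z<.11)&(np.hypot(P[...,0]-.54,P[...,1]-.07)<.09)
    a=p[:,:,::-1];a=a[230:340,210:345] if n=='top' else a[165:310,270:450]
    ims.append(cv2.resize(a,(400*a.shape[1]//a.shape[0],400),interpolation=cv2.INTER_CUBIC))
cv2.imwrite('pics/m1.png',cv2.resize(np.hstack(ims),None,fx=.8,fy=.8))"
```

```text
t 5.4 pos [0.5353 0.0536 0.0622] F [ 0.4179 -0.3658 -3.5511] w 0.8149455616202147 g 29.976040720939636
shift mm (tool now) [  1.9682 -17.9896   7.183 ]
turn deg [ 0.0413  0.0299 -0.116 ]
```

View pics/m1.png

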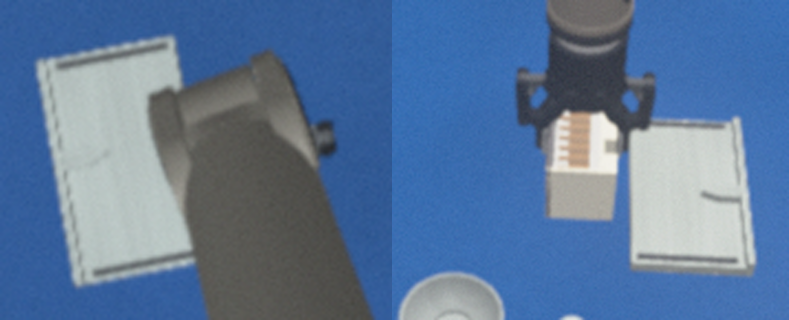

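The picture shows the cassette held level with the window up and its foot about 20 mm short of the tray's near edge (scene crop, about x=628). The notch at (610,145) is in line with the key at (720,197). I'll bring it in, lower it and ease it to contact.

>>> drive_tool([
  {"claw":0.066,"dx":0.002,"dy":-0.009,"dz":0,"wx":0,"wy":0,"wz":0},
  {"claw":0.066,"dx":0,"dy":-0.008,"dz":0.002,"wx":0,"wy":0,"wz":0},
  {"claw":0.066,"dx":0,"dy":0,"dz":0.003,"wx":0,"wy":0,"wz":0},
  {"claw":0.066,"dx":0,"dy":0,"dz":0.001,"wx":0,"wy":0,"wz":0},
  {"claw":0.066,"dx":0,"dy":0,"dz":0,"wx":0,"wy":0,"wz":0},
  {"claw":0.066,"dx":0,"dy":0,"dz":0,"wx":0,"wy":0,"wz":0},
], newtons=25)

```text
t: 6.25
eef_pos: [0.5342, 0.0719, 0.0562]
tool_rot: [0.0, 0.995, 0.095, -0.0]
contact_force: [1.0, -2.0, -3.1]
gripper_width: 0.816
grasp_force: 30.6
```

>>> drive_tool([
  {"claw":0.066,"dx":0,"dy":-0.001,"dz":0,"wx":0,"wy":0,"wz":0},
  {"claw":0.066,"dx":0,"dy":-0.0005,"dz":0,"wx":0,"wy":0,"wz":0},
  {"claw":0.066,"dx":0,"dy":-0.0005,"dz":0,"wx":0,"wy":0,"wz":0},
  {"claw":0.066,"dx":0,"dy":0,"dz":0,"wx":0,"wy":0,"wz":0},
])

```text
t: 6.75
eef_pos: [0.5341, 0.0721, 0.0562]
tool_rot: [0.001, 0.996, 0.095, -0.0]
contact_force: [2.3, -7.5, -5.2]
gripper_width: 0.816
grasp_force: 30.6
```

>>> drive_tool([
  {"claw":0.066,"dx":0,"dy":0.001,"dz":0.0008,"wx":0,"wy":0,"wz":0},
  {"claw":0.066,"dx":0,"dy":0.0005,"dz":0,"wx":0,"wy":0,"wz":0},
  {"claw":0.0854,"dx":0,"dy":0,"dz":0,"wx":0,"wy":0,"wz":0},
  {"claw":0.0854,"dx":0,"dy":0,"dz":0,"wx":0,"wy":0,"wz":0},
  {"claw":0.0854,"dx":0,"dy":0,"dz":0,"wx":0,"wy":0,"wz":0},
  {"claw":0.0854,"dx":0,"dy":0,"dz":-0.02,"wx":0,"wy":0,"wz":0},
  {"claw":0.0854,"dx":0,"dy":0,"dz":-0.045,"wx":0,"wy":0,"wz":0},
  {"claw":0.0854,"dx":0,"dy":0.01,"dz":-0.04,"wx":0,"wy":0,"wz":0},
  {"claw":0.04,"dx":0,"dy":0.03,"dz":0,"wx":0,"wy":0,"wz":0},
  {"claw":0.04,"dx":0,"dy":0.03,"dz":0,"wx":0,"wy":0,"wz":0},
  {"claw":0.04,"dx":0,"dy":0,"dz":0,"wx":0,"wy":0,"wz":0},
])

```text
t: 8.12
eef_pos: [0.5476, 0.0012, 0.1606]
tool_rot: [0.001, 0.996, 0.093, 0.0]
contact_force: [-0.5, 0.5, -0.3]
gripper_width: 0.468
grasp_force: 0.0
```

```bash
cat >> h.py <<'E'
ex=np.array([np.cos(tp[2]),np.sin(tp[2])]);ey=np.array([-ex[1],ex[0]])
def W(a,b,h): return np.r_[tp[:2]+(ex*a+ey*b)/1e3,h/1e3]
YC=tp[2]-np.pi
E
python3 -c "
from h import *
print('contact tcp in tray',tray(np.array([.5341,.0721])))
to(W(-155,11,96),R_down(YC,45))
p,d=read_camera('top');P=cloud('top',d);z=P[...,2]
a,b=tray(P);m=(z>.05)&(z<.09)&(a<-.05)&(a>-.15)&(abs(b)<.09);print(m.sum(),np.percentile(a[m],[1,99]),np.percentile(b[m],[1,99]))
cv2.imwrite('pics/t2.png',p[:,:,::-1])"
```

```text
contact tcp in tray (np.float64(-0.09751500815093445), np.float64(0.018743617188877626))
t 8.125 pos [0.5476 0.0012 0.1606] F [-0.4752  0.5121 -0.2956] w 0.46811703768901125 g 0.0
shift mm (tool now) [  7.8614 -14.8425  64.6103]
turn deg [45.0595 -0.1101 -0.2435]
667 [-0.1036 -0.0614] [-0.0435  0.0649]
```

>>> drive_tool([
  {"claw":0.04,"dx":0.002,"dy":0,"dz":0,"wx":9,"wy":0,"wz":0},
  {"claw":0.04,"dx":0.002,"dy":0,"dz":0,"wx":9,"wy":0,"wz":0},
  {"claw":0.04,"dx":0.002,"dy":0,"dz":0,"wx":9,"wy":0,"wz":0},
  {"claw":0.04,"dx":0.002,"dy":0,"dz":0,"wx":9,"wy":0,"wz":0},
  {"claw":0.04,"dx":0,"dy":0,"dz":0,"wx":9,"wy":0,"wz":0},
  {"claw":0.04,"dx":0,"dy":0.018,"dz":0.02,"wx":0,"wy":0,"wz":0},
  {"claw":0.04,"dx":0,"dy":0.018,"dz":0.02,"wx":0,"wy":0,"wz":0},
  {"claw":0.04,"dx":0,"dy":0,"dz":0,"wx":0,"wy":0,"wz":0},
  {"claw":0.04,"dx":0,"dy":0,"dz":0,"wx":0,"wy":0,"wz":0},
])

```text
t: 9.3
eef_pos: [0.5552, 0.009, 0.1078]
tool_rot: [-0.381, 0.92, 0.089, -0.036]
contact_force: [0.1, -0.3, 0.0]
gripper_width: 0.468
grasp_force: 0.0
```

```bash
python3 -c "
from h import *
to(W(-156.5,11,96),R_down(YC,45));print(tray(pose()[0]),pose()[2]['q'])
p,d=read_camera('scene')
a=p[:,:,::-1][130:290,270:450];cv2.imwrite('pics/m2.png',cv2.resize(a,None,fx=3.5,fy=3.5,interpolation=cv2.INTER_CUBIC))"
```

```text
t 9.3 pos [0.5552 0.009  0.1078] F [ 0.1277 -0.3227  0.0438] w 0.4678599081671659 g 0.0
shift mm (tool now) [-0.9863  3.3867 13.2323]
turn deg [-0.019  -0.0043  0.0709]
(np.float64(-0.16346496737574573), np.float64(0.010018935881910447)) [ 0.5465  0.739  -0.4421  1.7912 -0.5111  1.0324 -0.8652]
```

View pics/m2.png

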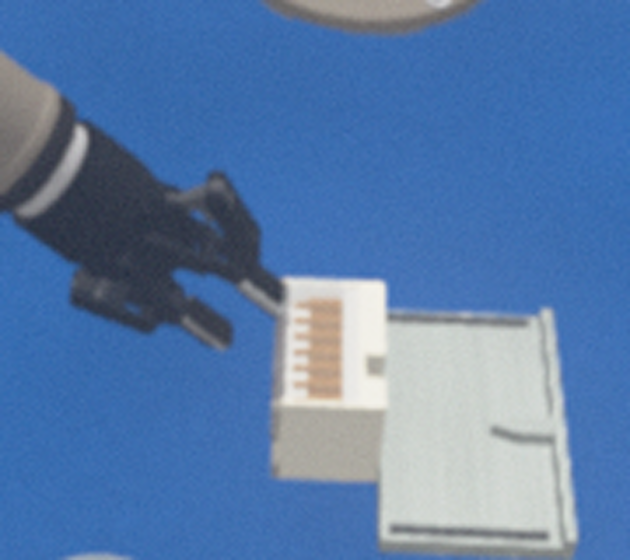

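The gripper is tilted 45° behind the box with its fingers at (210,330) and (265,295). The box sits flush against the tray's near edge. Next I'll approach the lid to find contact.

>>> drive_tool([
  {"claw":0.04,"dx":-0.001,"dy":-0.002,"dz":0.011,"wx":0,"wy":0,"wz":0},
  {"claw":0.04,"dx":0,"dy":-0.003,"dz":0.0105,"wx":0,"wy":0,"wz":0},
  {"claw":0.04,"dx":0,"dy":0,"dz":0,"wx":0,"wy":0,"wz":0},
  {"claw":0.04,"dx":0,"dy":-0.0011,"dz":0.0011,"wx":0,"wy":0,"wz":0},
  {"claw":0.04,"dx":0,"dy":-0.0011,"dz":0.0011,"wx":0,"wy":0,"wz":0},
  {"claw":0.04,"dx":0,"dy":0,"dz":0,"wx":0,"wy":0,"wz":0},
])

```text
t: 10.1
eef_pos: [0.5497, 0.0293, 0.0952]
tool_rot: [-0.381, 0.92, 0.088, -0.036]
contact_force: [0.7, -0.5, 0.3]
gripper_width: 0.47
grasp_force: 0.0
```

>>> drive_tool([
  {"claw":0.04,"dx":0,"dy":-0.0011,"dz":0.0011,"wx":0,"wy":0,"wz":0},
  {"claw":0.04,"dx":0,"dy":-0.0011,"dz":0.0011,"wx":0,"wy":0,"wz":0},
  {"claw":0.04,"dx":0,"dy":0,"dz":0,"wx":0,"wy":0,"wz":0},
])

```text
t: 10.48
eef_pos: [0.5489, 0.0326, 0.0951]
tool_rot: [-0.381, 0.92, 0.088, -0.036]
contact_force: [-0.2, -0.3, 0.1]
gripper_width: 0.469
grasp_force: 0.0
```

```bash
python3 -c "
from h import *
p,R,o=pose();print(tray(p),p[2],o['contact_force'])"
```

```text
(np.float64(-0.13911635068005232), np.float64(0.011661971446087684)) 0.09513052631689163 [-0.2491 -0.2928  0.1483]
```

>>> drive_tool([
  {"claw":0.04,"dx":0,"dy":-0.0011,"dz":0.0011,"wx":0,"wy":0,"wz":0},
  {"claw":0.04,"dx":0,"dy":-0.0011,"dz":0.0011,"wx":0,"wy":0,"wz":0},
  {"claw":0.04,"dx":0,"dy":0,"dz":0,"wx":0,"wy":0,"wz":0},
])

```text
t: 10.85
eef_pos: [0.5483, 0.0357, 0.0951]
tool_rot: [-0.381, 0.92, 0.088, -0.037]
contact_force: [0.1, 0.4, -0.0]
gripper_width: 0.47
grasp_force: 0.0
```

>>> drive_tool([
  {"claw":0.04,"dx":0,"dy":-0.0011,"dz":0.0011,"wx":0,"wy":0,"wz":0},
  {"claw":0.04,"dx":0,"dy":0,"dz":0,"wx":0,"wy":0,"wz":0},
])

```text
t: 11.1
eef_pos: [0.5482, 0.0367, 0.095]
tool_rot: [-0.381, 0.92, 0.088, -0.036]
contact_force: [0.5, -0.9, -0.4]
gripper_width: 0.473
grasp_force: 0.5
```

>>> drive_tool([
  {"claw":0.04,"dx":0,"dy":-0.0011,"dz":0.0011,"wx":0,"wy":0,"wz":0},
  {"claw":0.04,"dx":0,"dy":0,"dz":0,"wx":0,"wy":0,"wz":0},
])

```text
t: 11.35
eef_pos: [0.5482, 0.0371, 0.095]
tool_rot: [-0.38, 0.92, 0.087, -0.036]
contact_force: [-0.9, -4.9, 3.4]
gripper_width: 0.467
grasp_force: 2.5
```

```bash
python3 -c "
from h import *
p,R,o=pose();print(tray(p),p[2],o['contact_force'])"
```

```text
(np.float64(-0.13458292041485945), np.float64(0.011506545128420746)) 0.09502435438790477 [-0.8703 -4.9266  3.3573]
```

>>> drive_tool([
  {"claw":0.04,"dx":0,"dy":0.002,"dz":-0.002,"wx":0,"wy":0,"wz":0},
  {"claw":0.04,"dx":0,"dy":0.0085,"dz":0.0085,"wx":0,"wy":0,"wz":0},
  {"claw":0.04,"dx":0,"dy":0,"dz":0,"wx":0,"wy":0,"wz":0},
  {"claw":0.04,"dx":0,"dy":-0.001,"dz":0.001,"wx":0,"wy":0,"wz":0},
  {"claw":0.04,"dx":0,"dy":0,"dz":0,"wx":0,"wy":0,"wz":0},
])

```text
t: 11.98
eef_pos: [0.5479, 0.0369, 0.0829]
tool_rot: [-0.381, 0.92, 0.088, -0.037]
contact_force: [-0.0, -0.4, -1.1]
gripper_width: 0.467
grasp_force: 0.7
```

>>> drive_tool([
  {"claw":0.04,"dx":0,"dy":-0.0044,"dz":0,"wx":-2.5,"wy":0,"wz":0},
  {"claw":0.04,"dx":0,"dy":-0.0044,"dz":0,"wx":-2.5,"wy":0,"wz":0},
  {"claw":0.04,"dx":0,"dy":-0.0044,"dz":0,"wx":-2.5,"wy":0,"wz":0},
  {"claw":0.04,"dx":0,"dy":-0.0044,"dz":0,"wx":-2.5,"wy":0,"wz":0},
  {"claw":0.04,"dx":0,"dy":0,"dz":0,"wx":0,"wy":0,"wz":0},
])

```text
t: 12.6
eef_pos: [0.5456, 0.051, 0.0959]
tool_rot: [-0.298, 0.95, 0.092, -0.028]
contact_force: [-2.3, -3.9, 2.8]
gripper_width: 0.47
grasp_force: 2.2
```

```bash
cat >> h.py <<'E'
def wedge(th,L=24):
    """tool pose TCP (a,h) for rigid rotation about the edge"""
    P=np.array([-62.5,14]);r=np.array([-72.8,69.]);c,s=np.cos(np.radians(th)),np.sin(np.radians(th))
    q=P+[c*r[0]+s*r[1],-s*r[0]+c*r[1]];return W(q[0],11.3,q[1]),R_down(YC,45-th)
E
python3 -c "
from h import *
p,R,o=pose();print(tray(p),p[2]);to(*wedge(10))
p,d=read_camera('scene');cv2.imwrite('pics/s3.png',p[:,:,::-1])
P=cloud('scene',d);a,b=tray(P);m=(a>-.125)&(a<-.055)&(b>-.04)&(b<-.0)&(P[...,2]>.05)&(P[...,2]<.11);print(m.sum(),np.polyfit(a[m],P[...,2][m],1))"
```

```text
(np.float64(-0.12044630614553896), np.float64(0.01148608797863321)) 0.0959403730097731
t 12.6 pos [0.5456 0.051  0.0959] F [-2.2904 -3.8881  2.8211] w 0.4704568783366753 g 2.2245641564950347
shift mm (tool now) [0.1807 2.2194 0.0973]
turn deg [ 0.1757 -0.0041  0.1394]
429 [-0.0409  0.076 ]
```

```bash
python3 -c "
import cv2
a=cv2.imread('pics/s3.png')[150:270,280:430];cv2.imwrite('pics/m3.png',cv2.resize(a,None,fx=4.5,fy=4.5,interpolation=cv2.INTER_CUBIC))"
```

```text
(no output)
```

View pics/m3.png

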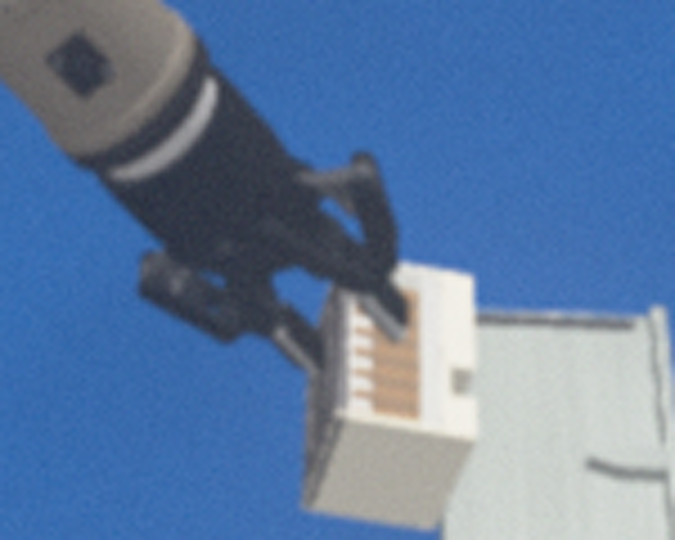

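The box is tipping as intended, about 9°: its bottom edge runs from (305,508) to (440,528), and the fingers straddle the lid/window edge. I'll carry on.

>>> drive_tool([
  {"claw":0.04,"dx":0,"dy":-0.0042,"dz":0,"wx":-2.5,"wy":0,"wz":0},
  {"claw":0.04,"dx":0,"dy":-0.0042,"dz":0,"wx":-2.5,"wy":0,"wz":0},
  {"claw":0.04,"dx":0,"dy":-0.0042,"dz":0,"wx":-2.5,"wy":0,"wz":0},
  {"claw":0.04,"dx":0,"dy":-0.0042,"dz":0,"wx":-2.5,"wy":0,"wz":0},
  {"claw":0.04,"dx":0,"dy":-0.0042,"dz":0,"wx":-2.5,"wy":0,"wz":0},
  {"claw":0.04,"dx":0,"dy":-0.0042,"dz":0,"wx":-2.5,"wy":0,"wz":0},
  {"claw":0.04,"dx":0,"dy":-0.0042,"dz":0,"wx":-2.5,"wy":0,"wz":0},
  {"claw":0.04,"dx":0,"dy":-0.0042,"dz":0,"wx":-2.5,"wy":0,"wz":0},
  {"claw":0.04,"dx":0,"dy":-0.0042,"dz":0,"wx":-2.5,"wy":0,"wz":0},
  {"claw":0.04,"dx":0,"dy":-0.0042,"dz":0,"wx":-2.5,"wy":0,"wz":0},
  {"claw":0.04,"dx":0,"dy":0,"dz":0,"wx":0,"wy":0,"wz":0},
])

```text
t: 14.02
eef_pos: [0.5381, 0.0907, 0.1126]
tool_rot: [-0.087, 0.991, 0.097, -0.007]
contact_force: [-0.2, -0.7, 0.7]
gripper_width: 0.469
grasp_force: 0.3
```

```bash
python3 -c "
from h import *
p,R,o=pose();print(tray(p),p[2],o['torque']);to(*wedge(35))
p,d=read_camera('scene');cv2.imwrite('pics/s4.png',p[:,:,::-1])
a=p[:,:,::-1][140:270,290:440];cv2.imwrite('pics/m4.png',cv2.resize(a,None,fx=4,fy=4,interpolation=cv2.INTER_CUBIC))"
```

```text
(np.float64(-0.08000858137884348), np.float64(0.01126406742298556)) 0.1125580034272261 [-0.3022 -0.0417 -0.0059]
t 14.025 pos [0.5381 0.0907 0.1126] F [-0.1853 -0.6535  0.6798] w 0.46930663412919305 g 0.3040742070697888
shift mm (tool now) [-0.0474  2.5586 -0.1679]
turn deg [-0.0256 -0.0834  0.2613]
```

View pics/m4.png

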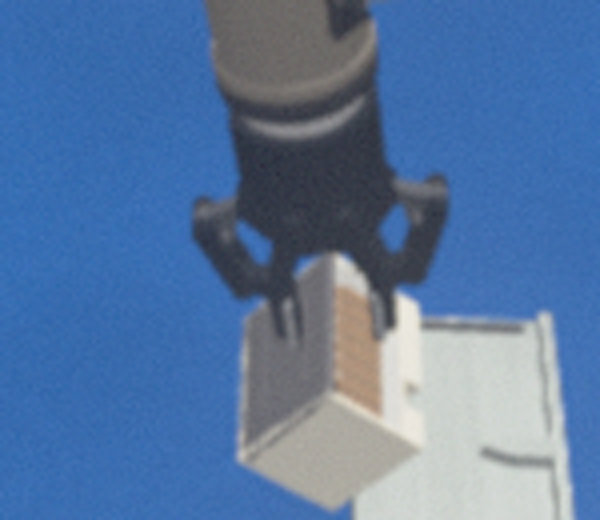

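Now the box is at about 37°, with the lid finger at (290,330) and the window finger at (383,320) straddling the top edge. Contact forces are small.

>>> drive_tool([
  {"claw":0.04,"dx":0,"dy":-0.0042,"dz":0,"wx":-2.5,"wy":0,"wz":0},
  {"claw":0.04,"dx":0,"dy":-0.0042,"dz":0,"wx":-2.5,"wy":0,"wz":0},
  {"claw":0.04,"dx":0,"dy":-0.0042,"dz":0,"wx":-2.5,"wy":0,"wz":0},
  {"claw":0.04,"dx":0,"dy":-0.0042,"dz":0,"wx":-2.5,"wy":0,"wz":0},
  {"claw":0.04,"dx":0,"dy":-0.0042,"dz":0,"wx":-2.5,"wy":0,"wz":0},
  {"claw":0.04,"dx":0,"dy":-0.0042,"dz":0,"wx":-2.5,"wy":0,"wz":0},
  {"claw":0.04,"dx":0,"dy":-0.0042,"dz":0,"wx":-2.5,"wy":0,"wz":0},
  {"claw":0.04,"dx":0,"dy":-0.0042,"dz":0,"wx":-2.5,"wy":0,"wz":0},
  {"claw":0.04,"dx":0,"dy":0,"dz":0,"wx":0,"wy":0,"wz":0},
])

```text
t: 15.2
eef_pos: [0.5318, 0.1216, 0.1123]
tool_rot: [0.086, 0.992, 0.096, 0.008]
contact_force: [-0.4, -2.2, 2.5]
gripper_width: 0.468
grasp_force: 1.1
```

```bash
python3 -c "
from h import *
p,R,o=pose();print(tray(p),p[2],o['torque']);to(*wedge(55))
p,d=read_camera('scene');cv2.imwrite('pics/s5.png',p[:,:,::-1])
a=p[:,:,::-1][140:270,290:440];cv2.imwrite('pics/m5.png',cv2.resize(a,None,fx=4,fy=4,interpolation=cv2.INTER_CUBIC))"
```

```text
(np.float64(-0.048459732382449), np.float64(0.01161781308574153)) 0.11226805132850366 [-0.0938  0.1726 -0.0368]
t 15.2 pos [0.5318 0.1216 0.1123] F [-0.4461 -2.1762  2.54  ] w 0.4682552547660563 g 1.0573679688968696
shift mm (tool now) [ 0.3189 -0.5506 -1.054 ]
turn deg [-0.0562 -0.0073  0.0981]
```

View pics/m5.png

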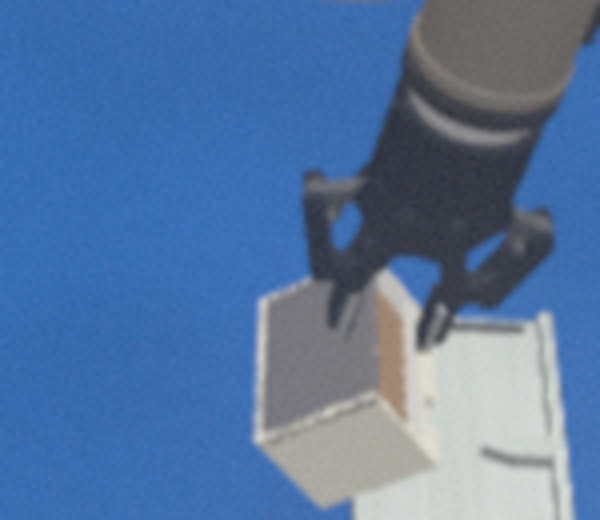

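The box is now at about 55–60°. The lid finger at (345,310) is still in contact and the window finger at (435,330) has a small gap. From here I'll measure from depth, using the box's end face.

```bash
cat >> h.py <<'E'
def endface(k=4,lo=.006):
    """pose of the box in the (a,h) plane, from its +y end face in the scene view (depth)"""
    D=[];
    for _ in range(k):
        p,d=read_camera('scene');D.append(d)
    P=cloud('scene',np.median(D,0));a,b=tray(P);h=P[...,2]
    g=lambda A:cv2.Sobel(A,cv2.CV_64F,1,0,ksize=3),
    m=(b>-.054)&(b<-.036)&(a>-.16)&(a<.08)&(h>lo)&(h<.13)
    if True:
        dk=(a>-.065)&(h<.02); m&=~dk
        lipm=(a>.045)&(h<.03); m&=~lipm
    n,l,st,c=cv2.connectedComponentsWithStats(m.astype(np.uint8));i=1+np.argmax(st[1:,4]);m=l==i
    r=cv2.minAreaRect((np.c_[a[m],h[m]]*1e3).astype(np.float32))
    print("face n",m.sum(),"b med",np.median(b[m])*1e3,"rect",np.round(r[0],1),np.round(r[1],1),round(r[2],1));return a[m],h[m]
E
python3 -c "
from h import *
a,h=endface()
hu=cv2.convexHull((np.c_[a,h]*1e3).astype(np.float32))[:,0]
print(cv2.approxPolyDP(hu,6,True)[:,0])"
```

```text
face n 836 b med -46.10396425236288 rect [-66.5  52.6] [76.7 72.2] 35.4
[[ -15.4489   45.2445]
 [ -55.6405  101.1107]
 [-116.2027   59.7187]
 [ -72.8845    6.1204]]
```

>>> drive_tool([
  {"claw":0.04,"dx":0,"dy":0.001,"dz":0.001,"wx":0,"wy":0,"wz":0},
  {"claw":0.04,"dx":0,"dy":0.0013,"dz":0.0013,"wx":0,"wy":0,"wz":0},
  {"claw":0.04,"dx":0,"dy":0.0012,"dz":0.0012,"wx":0,"wy":0,"wz":0},
  {"claw":0.04,"dx":0,"dy":-0.0042,"dz":-0.0002,"wx":-2.5,"wy":0,"wz":0},
  {"claw":0.04,"dx":0,"dy":0,"dz":0,"wx":0,"wy":0,"wz":0},
])

```text
t: 16.08
eef_pos: [0.5325, 0.1197, 0.1101]
tool_rot: [0.109, 0.989, 0.094, 0.011]
contact_force: [-3.2, -3.7, 14.0]
gripper_width: 0.471
grasp_force: 6.3
```

```bash
python3 -c "
from h import *
a,h=endface(lo=.002)
p,R,o=pose();print(tray(p),p[2],o['torque'],o['contact_force'])"
```

```text
face n 843 b med -46.19538125922829 rect [-67.5  50.8] [78.2 72.6] 37.9
(np.float64(-0.051255718795892996), np.float64(0.011391209742574852)) 0.11004168304423849 [-1.3275  0.4316 -0.1963] [-2.6771 -3.618  11.9356]
```

>>> drive_tool([
  {"claw":0.04,"dx":0,"dy":-0.001,"dz":-0.0025,"wx":0,"wy":0,"wz":0},
  {"claw":0.04,"dx":0,"dy":0,"dz":0,"wx":0,"wy":0,"wz":0},
])

```text
t: 16.52
eef_pos: [0.5318, 0.1219, 0.1112]
tool_rot: [0.108, 0.99, 0.095, 0.01]
contact_force: [-0.7, -1.4, 3.5]
gripper_width: 0.469
grasp_force: 2.0
```

>>> drive_tool([
  {"claw":0.04,"dx":0,"dy":-0.0042,"dz":-0.0002,"wx":-2.5,"wy":0,"wz":0},
  {"claw":0.04,"dx":0,"dy":-0.0042,"dz":-0.0002,"wx":-2.5,"wy":0,"wz":0},
  {"claw":0.04,"dx":0,"dy":0,"dz":0,"wx":0,"wy":0,"wz":0},
])

```text
t: 16.9
eef_pos: [0.5301, 0.1314, 0.1096]
tool_rot: [0.152, 0.984, 0.095, 0.015]
contact_force: [-0.9, -0.5, 7.2]
gripper_width: 0.467
grasp_force: 2.8
```

```bash
python3 -c "
from h import *
a,h=endface(lo=.002)
p,R,o=pose();print(tray(p),p[2],o['torque'],o['contact_force'])"
```

```text
face n 838 b med -46.16699603675554 rect [-62.9  52.3] [77.1 71.2] 30.3
(np.float64(-0.03986705769182785), np.float64(0.01146824855423492)) 0.10957653200244298 [-0.2996  0.1065 -0.0094] [-1.2483 -0.3863  5.3243]
```

>>> drive_tool([
  {"claw":0.04,"dx":0,"dy":-0.0042,"dz":-0.0006,"wx":-2.5,"wy":0,"wz":0},
  {"claw":0.04,"dx":0,"dy":-0.0042,"dz":-0.0006,"wx":-2.5,"wy":0,"wz":0},
  {"claw":0.04,"dx":0,"dy":-0.0042,"dz":-0.0004,"wx":-2.5,"wy":0,"wz":0},
  {"claw":0.04,"dx":0,"dy":-0.0042,"dz":-0.0004,"wx":-2.5,"wy":0,"wz":0},
  {"claw":0.04,"dx":0,"dy":0,"dz":0,"wx":0,"wy":0,"wz":0},
])

```text
t: 17.73
eef_pos: [0.5264, 0.1479, 0.1042]
tool_rot: [0.236, 0.967, 0.094, 0.022]
contact_force: [-1.2, 2.2, 1.2]
gripper_width: 0.466
grasp_force: 1.1
```

```bash
python3 -c "
from h import *
a,h=endface(lo=.002)
p,R,o=pose();print(tray(p),p[2],o['torque'],o['contact_force'])"
```

```text
face n 784 b med -46.12841227503136 rect [-47.7  51.4] [75.6 71.5] 8.3
(np.float64(-0.023685376915870804), np.float64(0.011594039069971425)) 0.10541544495097235 [ 0.7344  0.3831 -0.0722] [-1.3655  1.5986  3.4755]
```

>>> drive_tool([
  {"claw":0.04,"dx":0,"dy":-0.0034,"dz":-0.0003,"wx":-2,"wy":0,"wz":0},
  {"claw":0.04,"dx":0,"dy":-0.0034,"dz":-0.0003,"wx":-2,"wy":0,"wz":0},
  {"claw":0.04,"dx":0,"dy":-0.0034,"dz":-0.0003,"wx":-2,"wy":0,"wz":0},
  {"claw":0.04,"dx":0,"dy":0,"dz":0,"wx":0,"wy":0,"wz":0},
])

```text
t: 18.42
eef_pos: [0.5248, 0.1567, 0.1001]
tool_rot: [0.287, 0.953, 0.092, 0.027]
contact_force: [-1.0, 1.9, 0.6]
gripper_width: 0.468
grasp_force: 1.0
```

```bash
python3 -c "
from h import *
a,h=endface(lo=.002)
p,R,o=pose();print(tray(p),p[2],o['torque'],o['contact_force'])"
```

```text
face n 771 b med -46.19510656053737 rect [-43.7  49.1] [76.  71.9] 2.1
(np.float64(-0.014046439098353418), np.float64(0.011654809346270256)) 0.10114644465466155 [ 0.8401  0.4504 -0.2184] [-1.2561  2.8885  2.1296]
```

>>> drive_tool([
  {"claw":0.04,"dx":0,"dy":-0.0034,"dz":-0.0003,"wx":-2,"wy":0,"wz":0},
  {"claw":0.04,"dx":0,"dy":-0.0015,"dz":-0.0015,"wx":0,"wy":0,"wz":0},
  {"claw":0.04,"dx":0,"dy":0,"dz":0,"wx":0,"wy":0,"wz":0},
])

```text
t: 19.0
eef_pos: [0.5244, 0.1601, 0.0996]
tool_rot: [0.304, 0.948, 0.091, 0.029]
contact_force: [0.7, 1.0, -0.6]
gripper_width: 0.468
grasp_force: 0.0
```

```bash
python3 -c "
from h import *
a,h=endface(lo=.002)
p,R,o=pose();print(tray(p),p[2],o['torque'],o['contact_force'])"
```

```text
face n 768 b med -46.241037916181774 rect [-42.7  48.8] [76.1 73.3] 0.3
(np.float64(-0.009604683953914138), np.float64(0.011596899973397362)) 0.09980573310562683 [0.5769 0.1487 0.0425] [0.1677 0.3896 0.1645]
```

>>> drive_tool([
  {"claw":0.04,"dx":0,"dy":-0.005,"dz":-0.0035,"wx":0,"wy":0,"wz":0},
  {"claw":0.04,"dx":0,"dy":0.012,"dz":-0.016,"wx":0,"wy":0,"wz":0},
  {"claw":0.04,"dx":0,"dy":0.023,"dz":-0.033,"wx":0,"wy":0,"wz":0},
  {"claw":0.0854,"dx":0,"dy":0,"dz":-0.02,"wx":9,"wy":0,"wz":0},
  {"claw":0.0854,"dx":0,"dy":0,"dz":-0.02,"wx":9,"wy":0,"wz":0},
  {"claw":0.0854,"dx":0,"dy":0,"dz":0,"wx":9,"wy":0,"wz":0},
  {"claw":0.0854,"dx":0,"dy":0,"dz":0,"wx":8.5,"wy":0,"wz":0},
  {"claw":0.0854,"dx":0,"dy":0,"dz":0,"wx":0,"wy":0,"wz":0},
])

```text
t: 20.2
eef_pos: [0.5205, 0.1826, 0.1958]
tool_rot: [0.001, 0.996, 0.092, 0.001]
contact_force: [-0.2, -0.2, 0.2]
gripper_width: 1.006
grasp_force: 0.0
```

```bash
python3 -c "
from h import *
a,h=endface(lo=.002)
to(W(-44.5,11.3,66),R_down(YC));print(tray(pose()[0]))
P=cloud('scene',np.median([read_camera('scene')[1] for _ in range(5)],0));a,b=tray(P);z=P[...,2]
m=(abs(z-.083)<.006)&(a>-.1)&(a<.01)&(b>-.06)&(b<.09)
n,l,st,c=cv2.connectedComponentsWithStats(m.astype(np.uint8));m=l==1+np.argmax(st[1:,4])
print('scene lid',m.sum(),cv2.minAreaRect((np.c_[a[m],b[m]]*1e3).astype(np.float32)),np.median(z[m]))
"
```

```text
face n 775 b med -46.173342474065066 rect [-42.6  49.1] [76.1 71.1] 0.3
t 20.4 pos [0.5187 0.1882 0.1941] F [0.0341 0.373  0.0768] w 1.0011100785710714 g 0.0
shift mm (tool now) [  0.4166  63.6867 128.1835]
turn deg [0.0764 0.0245 0.1706]
(np.float64(0.019356130983555177), np.float64(0.011851746759889082))
scene lid 1307 ((-42.43988037109375, 8.081741333007812), (111.54256439208984, 76.03013610839844), 89.86357879638672) 0.08302548069039728
```

The cassette is standing flat on the tray, square to it within 0.1°. Next I'll regrasp it across window and back.

>>> drive_tool([
  {"claw":0.0854,"dx":0,"dy":0.03,"dz":0,"wx":0,"wy":0,"wz":0},
  {"claw":0.0854,"dx":0,"dy":0.0337,"dz":0,"wx":0,"wy":0,"wz":0},
  {"claw":0.0854,"dx":0,"dy":0,"dz":0.03,"wx":0,"wy":0,"wz":0},
  {"claw":0.0854,"dx":0,"dy":0,"dz":0.03,"wx":0,"wy":0,"wz":0},
  {"claw":0.0854,"dx":0,"dy":0,"dz":0,"wx":0,"wy":0,"wz":0},
  {"claw":0.0854,"dx":0,"dy":0,"dz":0,"wx":0,"wy":0,"wz":0},
])

```text
t: 21.4
eef_pos: [0.5319, 0.1243, 0.1348]
tool_rot: [-0.0, 0.995, 0.095, 0.0]
contact_force: [-0.1, 0.4, -0.5]
gripper_width: 0.997
grasp_force: 0.0
```

```bash
python3 -c "
from h import *
to(W(-44.5,11.3,66),R_down(YC));print(tray(pose()[0]))
p,d=read_camera('scene');a=p[:,:,::-1][130:270,290:440];cv2.imwrite('pics/m6.png',cv2.resize(a,None,fx=4,fy=4,interpolation=cv2.INTER_CUBIC))
P=cloud('scene',d);a,b=tray(P);z=P[...,2]
# finger tips below z .14 (front/back) relative to the box
for lo,hi in((.108,.113),(.113,.118),(.118,.124)):
    m=(z>lo)&(z<hi)&(abs(a+.045)<.08)&(abs(b-.01)<.03)
    if m.sum(): print(lo,m.sum(),np.percentile(a[m],[1,25,50,75,99])*1e3)
"
```

```text
t 21.4 pos [0.5319 0.1243 0.1348] F [-0.1093  0.3725 -0.5378] w 0.9965788316842745 g 0.0
shift mm (tool now) [-0.3167 -1.3725 68.832 ]
turn deg [ 0.0029 -0.0455  0.0102]
(np.float64(-0.045868903458916026), np.float64(0.011037803250052963))
0.118 3 [0.0712 0.1021 0.1344 1.672  3.148 ]
```

>>> drive_tool([
  {"claw":0.0854,"dx":0,"dy":-0.001,"dz":0.015,"wx":0,"wy":0,"wz":0},
  {"claw":0.0854,"dx":0,"dy":0,"dz":0.006,"wx":0,"wy":0,"wz":0},
  {"claw":0.0854,"dx":0,"dy":0,"dz":0.006,"wx":0,"wy":0,"wz":0},
  {"claw":0.0854,"dx":0,"dy":0,"dz":0.003,"wx":0,"wy":0,"wz":0},
  {"claw":0.0854,"dx":0,"dy":0,"dz":0,"wx":0,"wy":0,"wz":0},
])

```text
t: 22.08
eef_pos: [0.5311, 0.1247, 0.1038]
tool_rot: [0.0, 0.995, 0.095, -0.0]
contact_force: [0.1, -0.1, -0.1]
gripper_width: 1.001
grasp_force: 0.0
```

>>> drive_tool([
  {"claw":0.0854,"dx":0,"dy":0,"dz":0.005,"wx":0,"wy":0,"wz":0},
  {"claw":0.0854,"dx":0,"dy":0,"dz":0.003,"wx":0,"wy":0,"wz":0},
  {"claw":0.0854,"dx":0,"dy":0,"dz":0,"wx":0,"wy":0,"wz":0},
])

```text
t: 22.45
eef_pos: [0.531, 0.1248, 0.0958]
tool_rot: [0.0, 0.995, 0.095, -0.0]
contact_force: [0.5, -0.5, 0.4]
gripper_width: 1.0
grasp_force: 0.0
```

>>> drive_tool([
  {"claw":0.0854,"dx":0,"dy":0,"dz":0.012,"wx":0,"wy":0,"wz":0},
  {"claw":0.0854,"dx":0,"dy":0,"dz":0.012,"wx":0,"wy":0,"wz":0},
  {"claw":0.0854,"dx":0,"dy":0,"dz":0.006,"wx":0,"wy":0,"wz":0},
  {"claw":0.074,"dx":0,"dy":0,"dz":0,"wx":0,"wy":0,"wz":0},
  {"claw":0.074,"dx":0,"dy":0,"dz":0,"wx":0,"wy":0,"wz":0},
  {"claw":0.074,"dx":0,"dy":0,"dz":0,"wx":0,"wy":0,"wz":0},
  {"claw":0.074,"dx":0,"dy":0,"dz":0,"wx":0,"wy":0,"wz":0},
  {"claw":0.074,"dx":0,"dy":0,"dz":0,"wx":0,"wy":0,"wz":0},
], newtons=20)

```text
t: 23.45
eef_pos: [0.5312, 0.1248, 0.0661]
tool_rot: [-0.0, 0.995, 0.095, 0.0]
contact_force: [-0.3, -0.2, -3.1]
gripper_width: 0.887
grasp_force: 27.1
```

```bash
python3 -c "
from h import *
a,h=endface(lo=.002)
to(W(-46,11,66),R_down(YC));print(tray(pose()[0]))
for n in ('scene',):
    P=cloud(n,np.median([read_camera(n)[1] for _ in range(5)],0));a,b=tray(P);z=P[...,2]
    for lo,hi in((.03,.036),(.036,.046)):
        k=(a>lo)&(a<hi)&(abs(b)<.06)&(z>.0185);print(n,k.sum(),np.median(b[k]),np.percentile(b[k],[2,5,95,98]))
        k=(a>lo)&(a<hi)&(abs(b)<.06)&(z>.0215)&(z<.026);print(n,k.sum(),np.median(b[k]),np.percentile(b[k],[2,5,95,98]))
    m=(z>.075)&(z<.09)&(a>-.09)&(a<-.0);print(np.percentile(b[m],[.5,2,98,99.5]))
"
```

```text
face n 799 b med -47.058196501867336 rect [-42.1  50.8] [76.5 71.1] 1.1
t 23.65 pos [0.5312 0.1249 0.0661] F [ 0.7952  0.2931 -3.7623] w 0.8883805836686991 g 27.103377878665924
shift mm (tool now) [0.616  0.8374 0.069 ]
turn deg [-0.0001 -0.0019 -0.0141]
(np.float64(-0.04516242427852324), np.float64(0.0116157915134329))
scene 15 -0.012645425004603698 [-0.018  -0.0179 -0.0036 -0.0034]
scene 12 -0.010834751102487172 [-0.018  -0.0179 -0.0035 -0.0033]
scene 32 -0.01163096008340606 [-0.0182 -0.0181 -0.0028 -0.0026]
scene 28 -0.0100778946421315 [-0.0178 -0.0177 -0.0028 -0.0026]
[-0.0481 -0.0477  0.4881  0.4913]
```

```bash
python3 -c "
from h import *
for n in ('top','scene'):
    P=cloud(n,np.median([read_camera(n)[1] for _ in range(6)],0));a,b=tray(P);z=P[...,2]
    k=(a>.028)&(a<.046)&(abs(b)<.05)&(z>.0195)&(z<.027);print(n,'key',k.sum(),np.median(b[k])*1e3,np.percentile(b[k],[2,98])*1e3)
    for s,(lo,hi) in (('-',(-.07,-.02)),('+',(.04,.09))):
        m=(abs(z-.085)<.006)&(a>-.07)&(a<-.015)&(b>lo)&(b<hi)
        if m.sum(): print(s,m.sum(),np.percentile(b[m],[0,1,3,97,99,100])*1e3)
"
```

```text
return _methods._mean(a, axis=axis, dtype=dtype,
  ret = ret.dtype.type(ret / rcount)
Traceback (most recent call last):
IndexError: index -1 is out of bounds for axis 0 with size 0
```

>>> drive_tool([
  {"claw":0.074,"dx":-0.0013,"dy":-0.005,"dz":0,"wx":0,"wy":0,"wz":0},
  {"claw":0.074,"dx":0,"dy":-0.006,"dz":0,"wx":0,"wy":0,"wz":0},
  {"claw":0.074,"dx":0,"dy":-0.004,"dz":0,"wx":0,"wy":0,"wz":0},
  {"claw":0.074,"dx":0,"dy":0,"dz":0,"wx":0,"wy":0,"wz":0},
])

```text
t: 24.7
eef_pos: [0.5269, 0.14, 0.066]
tool_rot: [-0.0, 0.995, 0.096, 0.0]
contact_force: [-0.0, 0.7, -2.5]
gripper_width: 0.891
grasp_force: 27.1
```

>>> drive_tool([
  {"claw":0.074,"dx":0,"dy":-0.002,"dz":0,"wx":0,"wy":0,"wz":0},
  {"claw":0.074,"dx":0,"dy":-0.002,"dz":0,"wx":0,"wy":0,"wz":0},
  {"claw":0.074,"dx":0,"dy":-0.002,"dz":0,"wx":0,"wy":0,"wz":0},
  {"claw":0.074,"dx":0,"dy":0,"dz":0,"wx":0,"wy":0,"wz":0},
])

```text
t: 25.2
eef_pos: [0.5259, 0.1454, 0.066]
tool_rot: [-0.0, 0.995, 0.095, 0.0]
contact_force: [0.3, 0.6, -3.1]
gripper_width: 0.885
grasp_force: 27.1
```

```bash
python3 -c "
from h import *
a,h=endface(lo=.002)
p,R,o=pose();print(tray(p),o['contact_force'],o['torque'])
P=cloud('scene',np.median([read_camera('scene')[1] for _ in range(5)],0));a,b=tray(P);z=P[...,2]
k=(a>.03)&(a<.047)&(abs(b)<.05)&(z>.0195)&(z<.027);print('key',k.sum(),np.median(b[k])*1e3,np.percentile(b[k],[2,98])*1e3)
m=(abs(z-.085)<.005)&(a>-.05)&(a<.02)&(b>-.08)&(b<-.02);print(m.sum(),np.percentile(b[m],[0,1,3])*1e3)
"
```

```text
face n 777 b med -45.80579809666083 rect [-21.3  53.4] [66.8 76. ] 89.9
(np.float64(-0.02431675560942496), np.float64(0.01290924698606177)) [-0.568  -0.3221 -2.5755] [-0.0211  0.0385  0.0129]
key 47 -12.247780530802844 [-18.6097  -2.5894]
317 [-47.2329 -47.0275 -46.6992]
```

>>> drive_tool([
  {"claw":0.074,"dx":-0.0004,"dy":-0.002,"dz":0,"wx":0,"wy":0,"wz":0},
  {"claw":0.074,"dx":0,"dy":-0.002,"dz":0,"wx":0,"wy":0,"wz":0},
  {"claw":0.074,"dx":0,"dy":-0.002,"dz":0,"wx":0,"wy":0,"wz":0},
  {"claw":0.074,"dx":0,"dy":-0.002,"dz":0,"wx":0,"wy":0,"wz":0},
  {"claw":0.074,"dx":0,"dy":0,"dz":0,"wx":0,"wy":0,"wz":0},
])

```text
t: 26.28
eef_pos: [0.524, 0.1533, 0.066]
tool_rot: [-0.0, 0.995, 0.095, -0.0]
contact_force: [-0.2, 0.0, -3.3]
gripper_width: 0.888
grasp_force: 27.1
```

>>> drive_tool([
  {"claw":0.074,"dx":0,"dy":-0.002,"dz":0,"wx":0,"wy":0,"wz":0},
  {"claw":0.074,"dx":0,"dy":-0.002,"dz":0,"wx":0,"wy":0,"wz":0},
  {"claw":0.074,"dx":0,"dy":-0.002,"dz":0,"wx":0,"wy":0,"wz":0},
  {"claw":0.074,"dx":0,"dy":-0.002,"dz":0,"wx":0,"wy":0,"wz":0},
  {"claw":0.074,"dx":0,"dy":0,"dz":0,"wx":0,"wy":0,"wz":0},
])

```text
t: 26.9
eef_pos: [0.5225, 0.1611, 0.0661]
tool_rot: [-0.0, 0.995, 0.095, 0.0]
contact_force: [-1.1, -0.4, -4.0]
gripper_width: 0.891
grasp_force: 27.1
```

>>> drive_tool([
  {"claw":0.074,"dx":0,"dy":-0.002,"dz":0,"wx":0,"wy":0,"wz":0},
  {"claw":0.074,"dx":0,"dy":-0.002,"dz":0,"wx":0,"wy":0,"wz":0},
  {"claw":0.074,"dx":0,"dy":-0.002,"dz":0,"wx":0,"wy":0,"wz":0},
  {"claw":0.074,"dx":0,"dy":-0.002,"dz":0,"wx":0,"wy":0,"wz":0},
  {"claw":0.074,"dx":0,"dy":0,"dz":0,"wx":0,"wy":0,"wz":0},
])

```text
t: 27.52
eef_pos: [0.5209, 0.169, 0.066]
tool_rot: [-0.0, 0.995, 0.095, 0.0]
contact_force: [0.2, 0.6, -3.6]
gripper_width: 0.89
grasp_force: 27.1
```

>>> drive_tool([
  {"claw":0.074,"dx":0,"dy":-0.002,"dz":0,"wx":0,"wy":0,"wz":0},
  {"claw":0.074,"dx":0,"dy":-0.002,"dz":0,"wx":0,"wy":0,"wz":0},
  {"claw":0.074,"dx":0,"dy":-0.002,"dz":0,"wx":0,"wy":0,"wz":0},
  {"claw":0.074,"dx":0,"dy":-0.002,"dz":0,"wx":0,"wy":0,"wz":0},
  {"claw":0.074,"dx":0,"dy":0,"dz":0,"wx":0,"wy":0,"wz":0},
])

```text
t: 28.15
eef_pos: [0.5194, 0.1768, 0.066]
tool_rot: [-0.0, 0.995, 0.095, -0.0]
contact_force: [0.7, 0.8, -4.3]
gripper_width: 0.883
grasp_force: 27.1
```

```bash
python3 -c "
from h import *
a,h=endface(lo=.002)
p,R,o=pose();print(tray(p),o['contact_force'],o['torque'])
"
```

```text
face n 771 b med -45.37696635105754 rect [10.7 53.2] [76.1 66.3] 0.0
(np.float64(0.007687836124538833), np.float64(0.01330978832584559)) [ 0.1214 -0.7141 -2.3855] [0.0249 0.0028 0.0376]
```

>>> drive_tool([
  {"claw":0.074,"dx":0,"dy":-0.002,"dz":0.0006,"wx":0,"wy":0,"wz":0},
  {"claw":0.074,"dx":0,"dy":-0.001,"dz":0.0006,"wx":0,"wy":0,"wz":0},
  {"claw":0.074,"dx":0,"dy":0,"dz":0.0005,"wx":0,"wy":0,"wz":0},
  {"claw":0.074,"dx":0,"dy":0,"dz":0,"wx":0,"wy":0,"wz":0},
])

```text
t: 28.85
eef_pos: [0.519, 0.1796, 0.0648]
tool_rot: [-0.0, 0.995, 0.095, 0.0]
contact_force: [-1.9, -0.3, 4.7]
gripper_width: 0.884
grasp_force: 28.0
```

>>> drive_tool([
  {"claw":0.074,"dx":0,"dy":-0.001,"dz":0,"wx":0,"wy":0,"wz":0},
  {"claw":0.074,"dx":0,"dy":-0.001,"dz":0,"wx":0,"wy":0,"wz":0},
  {"claw":0.074,"dx":0,"dy":0,"dz":0,"wx":0,"wy":0,"wz":0},
])

```text
t: 29.22
eef_pos: [0.5189, 0.1797, 0.0649]
tool_rot: [0.001, 0.996, 0.095, 0.0]
contact_force: [-1.8, -6.0, 6.6]
gripper_width: 0.888
grasp_force: 28.3
```

>>> drive_tool([
  {"claw":0.074,"dx":0,"dy":-0.001,"dz":0,"wx":0,"wy":0,"wz":0},
  {"claw":0.074,"dx":0,"dy":-0.0005,"dz":0,"wx":0,"wy":0,"wz":0},
  {"claw":0.074,"dx":0,"dy":0,"dz":0,"wx":0,"wy":0,"wz":0},
])

```text
t: 29.6
eef_pos: [0.519, 0.1812, 0.0648]
tool_rot: [0.001, 0.996, 0.094, 0.0]
contact_force: [-0.5, -5.3, 6.5]
gripper_width: 0.887
grasp_force: 28.1
```

```bash
python3 -c "
from h import *
a,h=endface(lo=.002)
p,R,o=pose();print(tray(p),p[2],o['contact_force'],o['torque'])
"
```

```text
face n 758 b med -45.87196536233548 rect [15.1 52.5] [64.9 76. ] 90.0
(np.float64(0.012537588538814409), np.float64(0.012846187604050199)) 0.06487287021216673 [-0.4744 -3.9545  5.8489] [-1.0122  0.307   0.1118]
```

>>> drive_tool([
  {"claw":0.074,"dx":0,"dy":0,"dz":-0.001,"wx":0,"wy":0,"wz":0},
  {"claw":0.074,"dx":0,"dy":-0.001,"dz":0,"wx":0,"wy":0,"wz":0},
  {"claw":0.074,"dx":0,"dy":0,"dz":0,"wx":0,"wy":0,"wz":0},
])

```text
t: 30.18
eef_pos: [0.5186, 0.1821, 0.0652]
tool_rot: [0.001, 0.995, 0.095, 0.0]
contact_force: [2.4, -6.1, 0.1]
gripper_width: 0.886
grasp_force: 27.4
```

>>> drive_tool([
  {"claw":0.074,"dx":0,"dy":-0.001,"dz":0,"wx":0,"wy":0,"wz":0},
  {"claw":0.074,"dx":0,"dy":-0.001,"dz":0,"wx":0,"wy":0,"wz":0},
  {"claw":0.074,"dx":0,"dy":0,"dz":0,"wx":0,"wy":0,"wz":0},
])

```text
t: 30.55
eef_pos: [0.5186, 0.1822, 0.0653]
tool_rot: [0.002, 0.996, 0.094, 0.0]
contact_force: [2.7, -10.5, 1.0]
gripper_width: 0.887
grasp_force: 27.6
```

```bash
python3 -c "
from h import *
a,h=endface(lo=.002)
p,R,o=pose();print(tray(p),p[2],o['contact_force'],o['torque'])
"
```

```text
face n 763 b med -45.70999447498859 rect [16.1 52.7] [65.2 76. ] 89.9
(np.float64(0.013512364695562828), np.float64(0.013037441133805765)) 0.06524115208005667 [  3.3124 -10.8858   1.1483] [-2.4558 -0.6027  0.4281]
```

>>> drive_tool([
  {"claw":0.074,"dx":0,"dy":0.001,"dz":0.0004,"wx":0,"wy":0,"wz":0},
  {"claw":0.074,"dx":0,"dy":0.0005,"dz":0,"wx":0,"wy":0,"wz":0},
  {"claw":0.0854,"dx":0,"dy":0,"dz":0,"wx":0,"wy":0,"wz":0},
  {"claw":0.0854,"dx":0,"dy":0,"dz":0,"wx":0,"wy":0,"wz":0},
  {"claw":0.0854,"dx":0,"dy":0,"dz":0,"wx":0,"wy":0,"wz":0},
  {"claw":0.0854,"dx":0,"dy":0,"dz":0,"wx":0,"wy":0,"wz":0},
])

```text
t: 31.5
eef_pos: [0.5179, 0.1848, 0.0649]
tool_rot: [-0.0, 0.995, 0.095, 0.0]
contact_force: [0.2, 0.3, 0.4]
gripper_width: 0.997
grasp_force: 0.0
```

>>> drive_tool([
  {"claw":0.0854,"dx":0,"dy":0,"dz":-0.01,"wx":0,"wy":0,"wz":0},
  {"claw":0.0854,"dx":0,"dy":0,"dz":-0.02,"wx":0,"wy":0,"wz":0},
  {"claw":0.0854,"dx":0,"dy":0,"dz":-0.04,"wx":0,"wy":0,"wz":0},
  {"claw":0.0,"dx":0,"dy":0.06,"dz":-0.02,"wx":0,"wy":0,"wz":0},
  {"claw":0.0,"dx":0,"dy":0.06,"dz":0,"wx":0,"wy":0,"wz":0},
  {"claw":0.0,"dx":0,"dy":0.03,"dz":0,"wx":0,"wy":0,"wz":0},
  {"claw":0.0,"dx":0,"dy":0,"dz":0,"wx":0,"wy":0,"wz":0},
])

```text
t: 32.38
eef_pos: [0.5467, 0.0345, 0.1556]
tool_rot: [0.001, 0.996, 0.092, 0.001]
contact_force: [0.7, 0.0, -0.1]
gripper_width: 0.146
grasp_force: 0.0
```

```bash
python3 -c "
from h import *
a,h=endface(lo=.002)
p,R,o=pose();print(tray(p),p[2],o['contact_force'])
for n in ('scene','top'):
    P=cloud(n,np.median([read_camera(n)[1] for _ in range(6)],0));a,b=tray(P);z=P[...,2]
    m=(abs(z-.083)<.008)&(a>-.04)&(a<.07)&(b>-.07)&(b<.09)
    c,l,st,_=cv2.connectedComponentsWithStats(m.astype(np.uint8));m=l==1+np.argmax(st[1:,4])
    print(n,m.sum(),cv2.minAreaRect((np.c_[a[m],b[m]]*1e3).astype(np.float32)),np.median(z[m]))
    m=(abs(b)<.09)&(a>.05)&(a<.075)&(z>.0175)&(z<.025);print('lip a',np.percentile(a[m],[3,50,97]))
pt=read_camera('top')[0][:,:,::-1][230:345,200:340];ps=read_camera('scene')[0][:,:,::-1][165:280,320:460]
cv2.imwrite('pics/m7.png',cv2.resize(np.hstack([pt,ps]),None,fx=2.8,fy=2.8,interpolation=cv2.INTER_CUBIC))
"
```

```text
face n 764 b med -45.86255106594658 rect [16.4 52.5] [64.9 76.2] 90.0
(np.float64(-0.1317434478015837), np.float64(0.013139881281498041)) 0.1549225095873918 [ 0.3373  0.6382 -0.5011]
scene 1339 ((16.151580810546875, 8.505390167236328), (111.12688446044922, 75.92161560058594), 89.74198150634766) 0.08300791969228824
lip a [0.0539 0.0587 0.0621]
top 1442 ((14.810708999633789, 10.113357543945312), (76.2158203125, 109.91049194335938), 0.13391204178333282) 0.08293774395040637
lip a [0.0532 0.0566 0.0606]
```

View pics/m7.png

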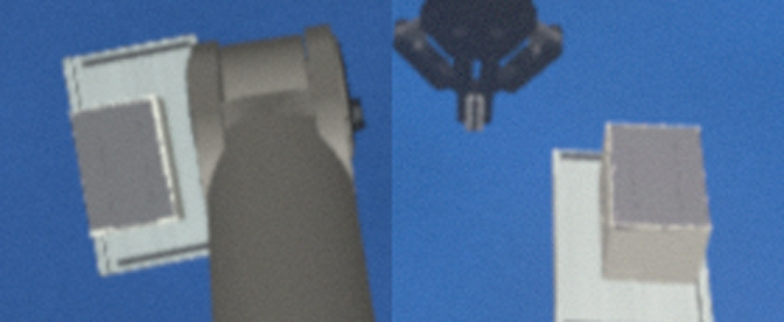

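The last picture shows the cassette upright with its grey lid up (top crop about (130,165), scene crop about (655,175)), flush with the lip and square to the tray. Its lid height equals deck + 70 mm, so it sits flat with the key in the notch. The gripper is clear, so I'm handing in.

```bash
python3 -c "
from station import *
print(hand_in())"
```

```text
the job is handed in; nothing more can be done
None
```

The cassette now stands upright on the tray with its lid up, home against the stop lip with the notch over the key. It was released with the gripper clear, and I handed the job in at about 33 s of the 72 s allowed; no verdict came back.

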